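# Gather the bushings in the tote's orange corner and hold it tilted

### The arm

A 7-joint arm with a two-finger parallel gripper is mounted at the origin on a cart in front of the work surface, level with it; the furniture and walls round the work are solid. World frame = base frame: x ahead of the robot, y to its left, z up, the work surface at z = 0. Lengths are in m, angles in rad, forces in N, time in s.
With the tool pointing down it reaches from about 0.4 to 0.9 m from the base axis. Payload 5.5 kg.
Tool frame: the origin (TCP) lies midway between the tips of the shut fingers; the grasp point (between the pads) lies 19 mm behind it; z points along the fingers, y is the line along which they close (so a half turn about z gives the same grasp; the last joint's range is limited). The gripper opens to 85 mm and grips with 20 to 120 N. Pads are 22 mm wide; open, the fingers measure 114 mm over their backs; the gripper's body (76 mm by 85 mm) begins 54 mm behind the grasp point. The pads swing forward as they close: fully open they stand 13 mm farther back than shut.
Start: joints at [1.389, 0.501, -0.427, 1.55, 0.221, 1.138, -0.21], TCP at [0.28, -0.587, 0.231] pointing down, gripper open.
Joint ranges: [-2.88, 2.88], [-0.31, 2.03], [-1.54, 1.56], [0.2, 2.42], [-1.41, 4.55], [0.19, 2.02], [-2.57, 2.57]. Speed limits (rad/s): [2.57, 2.57, 3.14, 3.14, 3.14, 3.14, 3.14].

### API

Orientations are given as a unit quaternion [w, x, y, z].
In Python, from rig import status, viewer, ctrl, find_in, tip_of gives the robot as it stands.
- The arm moves only by the tool carry_out, never from a script. Its argument "rows" is a list of rows, each an object with "linear": the shift along the tool's x, y, z in mm, a list of three; "dr": the turn, a rotation vector about the tool's x, y, z in units of 6 degrees (1.0 is 6 degrees), a list of three; "gripper": the opening, from 0 (shut) to 1 (fully open). A call has 1 to 5 rows; each row is the pose to reach, as a shift and turn from the pose commanded when the call began, along the tool's axes at that moment; what a row does not reach only later rows make up. A row lasts 1/10 s, in which the tool goes at most 50 mm and 8.59 degrees, less where a joint would pass 70% of its speed; a pose out of reach is approached as far as the arm can. A call with a gripper value outside its range is refused whole. The fingers move at their own pace and stop on an object; the grip force is fixed at half the most. Time passes only in rows, so rows that repeat a pose let the fingers close. It gives the time, the measured TCP pose, the force, the opening and the grip force at its end, in the units of the state.
- status.get_state(): the state, without advancing time (a new reading comes with each control period).
- viewer.grab_frame(name): name is "side" or "top" or "wrist"; returns the picture (400x640x3 uint8, red, green, blue); there is no depth.
- viewer.get_calibration(name): a dict with "fx", "fy", "cx", "cy" (pixels), "R" (3x3) and "t" (3): a world point X has camera coordinates R X + t. Camera axes: x right, y down, z forward; pixel columns grow to the right and rows downward; lengths in m; the calibration is good to about 2 mm. A picture is of the moment at which its call begins: read the wrist's pose just before it. get_calibration takes no time and is no camera call; for the wrist camera it gives the pose at the moment of the call.
- ctrl.sign_off(): hands the job in; it is judged then, once.
Trained networks look in the newest picture that a camera, given by its name, has taken for a name from the list of things; names that differ only in an ending like _2 or _b are one class to them, and where a whole thing is asked for, a point or a joint stands for the part that bears it (a point fixed in the world has none). Each returns a list of dicts, best first, with "confidence" (0 to 1); they miss things now and then, are a little off and sometimes report something else, mostly with a low value. They report only what shows in the picture. A call takes as long as a camera call.
- find_in(camera, thing): "extent" ([left, top, width, height] in pixels, round what is visible of it).
- tip_of(camera, thing): "at" ([column, row] in pixels: a listed point, or the origin of a listed thing).
The state is a dict: "clock": time; "joint_positions": joint angles; "qd": joint speeds; "effort": joint torques, N m; "position": TCP position; "orientation": TCP orientation; "force": force on the tool from outside, world axes, zero at the start; "wrist_torque": the same for the moment, N m; "finger_gap": finger opening in m; "grasp_force": force on a finger pad.
Only numpy, scipy, OpenCV 4.12 (cv2) and the standard library are available. Lean on these libraries where they do the work, as an engineer would, in place of code of your own. Each camera call takes 0.05 s, during which the arm holds its last target. There are 200 camera calls.

### The job

Pick the blue tote up by its handle, clear of the bench, and tip it toward its orange corner until all four loose white bushings have slid together into that corner; finish while still holding it there in the air, steady and tilted by 20 to 45 degrees, so that a colleague can count them. Do not reach in to the bushings or spill any, and leave the other things on the bench where they are.

Things in the scene. Friction and masses are not known exactly. Their poses are not given: they have to be found in the camera images.
- tote: small open blue tote with an aluminium carrying handle, loose on the bench, 0.28 to 0.5 kg: 184 mm long (its x), 140 mm wide (its y), walls 55 mm high, walls and floor 5 mm thick. Origin: centre of its underside; z up. The corner at (-x, +y) is capped in orange outside, on the rim and on the floor inside
- tote_handle (a point): middle of the tote's handle, 113 mm above the tote's underside, over its centre. The handle is a straight flat bar that bridges the tote along the tote's y on two upright straps at the long walls; in the middle it has a black rubber sleeve 80 mm long, 14 mm wide (tote's x) and 20 mm deep, to be gripped across its 14 mm from above; the fingers have free space of 60 mm under the bar. The axes are the tote's
- orange_corner (a point): the inside of the tote's orange corner: the point where its floor and its two walls there meet, at (-87, +65, +5) mm in the tote's frame
- orange_foot (a point): the outermost bottom point of the tote under its orange corner, at (-92, +70, 0) mm in the tote's frame; 0 high while the tote stands on the bench
- bushing0: loose white PTFE flanged bushing 1 of 4: a flange 22 mm wide and 5 mm thick with a neck 16 mm wide on it, 16 mm high in all, 12 g, standing on its flange on the tote's floor in the half away from the orange corner. Origin: centre of the flange's underside. It is slippery (friction 0.08 to 0.12): it starts to slide at a tilt of 5 to 7 degrees, and 25 degrees toward the corner brings it home, along a wall if need be, within about three seconds
- bushing1: loose white PTFE flanged bushing 2 of 4: a flange 22 mm wide and 5 mm thick with a neck 16 mm wide on it, 16 mm high in all, 12 g, standing on its flange on the tote's floor in the half away from the orange corner. Origin: centre of the flange's underside. It is slippery (friction 0.08 to 0.12): it starts to slide at a tilt of 5 to 7 degrees, and 25 degrees toward the corner brings it home, along a wall if need be, within about three seconds
- bushing2: loose white PTFE flanged bushing 3 of 4: a flange 22 mm wide and 5 mm thick with a neck 16 mm wide on it, 16 mm high in all, 12 g, standing on its flange on the tote's floor in the half away from the orange corner. Origin: centre of the flange's underside. It is slippery (friction 0.08 to 0.12): it starts to slide at a tilt of 5 to 7 degrees, and 25 degrees toward the corner brings it home, along a wall if need be, within about three seconds
- bushing3: loose white PTFE flanged bushing 4 of 4: a flange 22 mm wide and 5 mm thick with a neck 16 mm wide on it, 16 mm high in all, 12 g, standing on its flange on the tote's floor in the half away from the orange corner. Origin: centre of the flange's underside. It is slippery (friction 0.08 to 0.12): it starts to slide at a tilt of 5 to 7 degrees, and 25 degrees toward the corner brings it home, along a wall if need be, within about three seconds
- beaker: bystander, not to be moved: a large clear glass beaker, 88 mm wide, 100 mm high, with water; to the right at the back. Origin: centre of its underside
- bottle: bystander, not to be moved: the tall white wide bottle, 81 mm wide, 189 mm high; right at the back. Origin: centre of its underside
- jar: bystander, not to be moved: the small jar with the orange cap, 41 mm wide, 53 mm high; on the left. Origin: centre of its underside
- dropper: bystander, not to be moved: the small white bottle, 50 mm wide, 100 mm high; on the right near the front edge. Origin: centre of its underside
- tape: bystander, not to be moved: the roll of brown tape, 84 mm wide, 18 mm high, lying flat; on the right. Origin: centre of its underside
- mouse: bystander, not to be moved: the computer mouse, 113 x 60 x 36 mm; on the left, before the monitor. Origin: centre of its underside

How it is judged:
At the end, for the whole second after the job is handed in: The gripper holds the tote, tilted 15 to 50 degrees and still (under 30 mm/s and 0.15 rad/s), its orange bottom corner at least 20 mm above the bench; all four bushings lie inside the tote, each with its origin within 85 mm of the inside of the orange corner (angle between tote's own z axis and vertical between 0.26 and 0.87 rad and height (world z) of orange_foot above 0.02 m and contact force between the fingers and tote above 1 N and linear speed of tote below 0.03 m/s and angular speed of tote below 0.15 rad/s and distance between each of bushing0, bushing1, bushing2, bushing3 and orange_corner below 0.085 m and x of each of bushing0, bushing1, bushing2, bushing3 in the frame of tote above -0.089 m and y of each of bushing0, bushing1, bushing2, bushing3 in the frame of tote below 0.067 m and z of bushing0 in the frame of tote between 0.001 and 0.05 m and z of bushing1 in the frame of tote between 0.001 and 0.05 m and z of bushing2 in the frame of tote between 0.001 and 0.05 m and z of bushing3 in the frame of tote between 0.001 and 0.05 m); the arm keeps its last pose, push and grip.
It fails at once if a bushing leaves the tote (distance between any of bushing0, bushing1, bushing2, bushing3 and tote above 0.13 m or z of any of bushing0, bushing1, bushing2, bushing3 in the frame of tote above 0.07 m).
It fails at once if the gripper reaches in and touches a bushing (contact force between the fingers and bushing0 above 0.5 N or contact force between the fingers and bushing1 above 0.5 N or contact force between the fingers and bushing2 above 0.5 N or contact force between the fingers and bushing3 above 0.5 N).
It fails at once if another thing on the bench is pushed more than 3 cm out of its place or tipped over (distance of any of beaker, bottle, jar, dropper, tape, mouse from where it was at the start of the episode above 0.03 m or angle between any of beaker, bottle, jar, dropper, tape, mouse's own z axis and vertical above 0.5 rad).
It also fails if it takes over 32 s, if anything falls off the work surface, if the arm or the gripper's body presses on something with over 40 N, if the wrist force passes 120 N, or if a joint passes its speed limit or range.

## Working session

There is one attempt and no reset: what is moved stays moved. The work goes in short steps, Python scripts to look and compute and a tool call to move; the robot and the scene stay as the last step left them, time stands still between calls to the robot, and variables do not carry over. Pictures are saved under pics/ and viewed, at most 10 in all, crops included, and the job is handed in when it is done.

Besides the shell and the picture viewer there is one more tool, called after "Request:" by a JSON object that holds its "api" and its "payload", one argument or row to a line. carry_out: Moves the arm, as the interface text tells. Its arguments: {"type":"object","properties":{"rows":{"type":"array","items":{"type":"object","properties":{"linear":{"type":"array","items":{"type":"number"}},"dr":{"type":"array","items":{"type":"number"}},"gripper":{"type":"number"}}}}},"required":["rows"]}

```bash
mkdir -p pics
cat > h.py <<'E'
import numpy as np, cv2
from scipy.spatial.transform import Rotation as Ro
from rig import status, viewer, ctrl, find_in, tip_of
def ray(c,uv):
    R=np.array(c["R"]);t=np.array(c["t"])
    d=R.T@np.array([(uv[0]-c["cx"])/c["fx"],(uv[1]-c["cy"])/c["fy"],1]);return -R.T@t,d
def atz(c,uv,z):
    o,d=ray(c,uv);return o+d*(z-o[2])/d[2]
def save(n,f): cv2.imwrite(f"pics/{f}.png",n[:,:,::-1])
E
python3 - <<'E'
from h import *
s=status.get_state();print(s["position"],s["orientation"],s["clock"],s["finger_gap"])
ims=[]
for n in("top","side"):
    ims.append(viewer.grab_frame(n));c=viewer.get_calibration(n)
    for th,z in(("tote_handle",.113),("orange_corner",.005),("orange_foot",0),("tote",0),("dropper",0),("tape",0),("beaker",0),("jar",0),("bottle",0)):
        r=tip_of(n,th)
        if r: print(n,th,r[0],atz(c,r[0]["at"],z).round(3))
save(np.vstack(ims)[:, :],"a")
print(status.get_state()["clock"])
E
```

```text
[ 0.2793727  -0.58616921  0.23024683] [-9.36360034e-04  9.75356862e-01  2.20631109e-01 -1.72809180e-04] 0.0 0.08587248373880718
top tote_handle {'at': [299.9, 195.3], 'confidence': 0.77} [0.527 0.092 0.113]
top orange_corner {'at': [268.2, 223.3], 'confidence': 0.96} [0.457 0.193 0.005]
top orange_foot {'at': [273.1, 223.6], 'confidence': 0.84} [0.457 0.178 0.   ]
top tote {'at': [301.4, 206.5], 'confidence': 0.78} [0.513 0.092 0.   ]
top tape {'at': [410.2, 204.9], 'confidence': 0.91} [ 0.526 -0.247  0.   ]
top jar {'at': [228.3, 265.6], 'confidence': 0.47} [0.324 0.31  0.   ]
top bottle {'at': [373.8, 153.4], 'confidence': 0.58} [ 0.69  -0.133  0.   ]
side tote_handle {'at': [308.6, 203.4], 'confidence': 0.75} [0.511 0.092 0.113]
side orange_corner {'at': [314.6, 266.2], 'confidence': 0.57} [0.454 0.185 0.005]
side orange_foot {'at': [312.2, 270.4], 'confidence': 0.79} [0.455 0.195 0.   ]
side tote {'at': [308.8, 236.0], 'confidence': 0.57} [0.511 0.098 0.   ]
side dropper {'at': [410.0, 171.1], 'confidence': 0.69} [ 0.343 -0.265  0.   ]
side tape {'at': [357.4, 160.8], 'confidence': 0.97} [ 0.508 -0.248 -0.   ]
side beaker {'at': [313.4, 149.6], 'confidence': 0.85} [ 0.659 -0.245  0.   ]
side jar {'at': [343.7, 331.7], 'confidence': 0.61} [0.324 0.315 0.   ]
side bottle {'at': [289.1, 169.4], 'confidence': 0.77} [ 0.685 -0.124  0.   ]
1.0
```

```bash
python3 -c "
import cv2;i=cv2.imread('pics/a.png');cv2.imwrite('pics/top.png',i[:400]);cv2.imwrite('pics/side.png',i[400:])"
```

```text
(no output)
```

View pics/top.png

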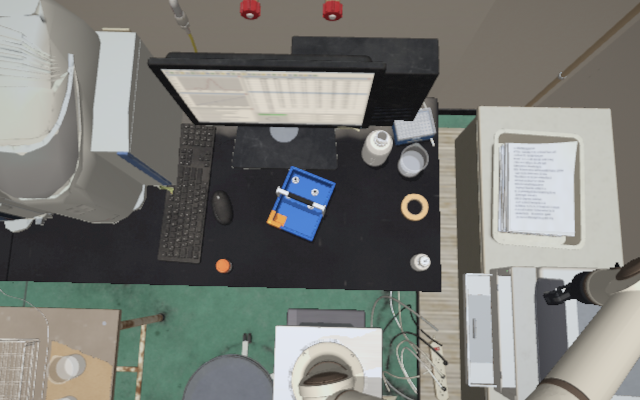

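View pics/side.png

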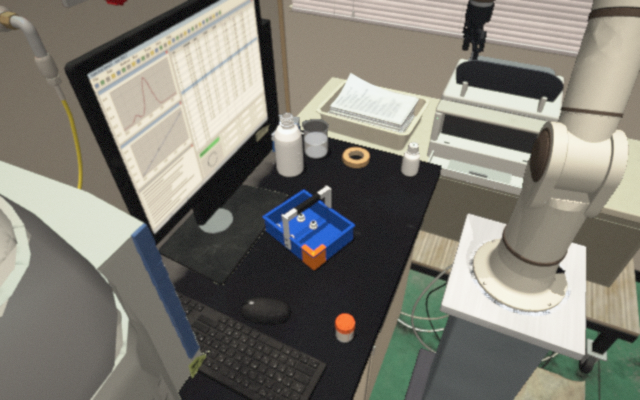

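The top view shows the tote at about (268–335, 168–238), with its orange corner at (275, 221). The handle runs from (278,190) to (325,207). The side view agrees. Next I'll fit the tote's pose to its silhouette.

```bash
cat >> h.py <<'E'
def proj(c,X):
    p=np.asarray(X)@np.array(c["R"]).T+np.array(c["t"]);return np.c_[c["fx"]*p[:,0]/p[:,2]+c["cx"],c["fy"]*p[:,1]/p[:,2]+c["cy"]]
E
python3 - <<'E'
from h import *
from scipy.optimize import minimize
a=cv2.imread("pics/a.png");K=8;D=[]
for n,im,w in(("top",a[:400],(255,155,350,250)),("side",a[400:],(250,175,365,275))):
    h=cv2.cvtColor(im,cv2.COLOR_BGR2HSV);m=(cv2.inRange(h,(100,150,60),(125,255,255))|cv2.inRange(h,(5,150,120),(20,255,255)))
    z=np.zeros_like(m);z[w[1]:w[3],w[0]:w[2]]=m[w[1]:w[3],w[0]:w[2]]
    k,l,st,_=cv2.connectedComponentsWithStats(z);print(n,st[1:,:].tolist())
    pts=np.argwhere(np.isin(l,[i for i in range(1,k) if st[i,4]>15]))[:,::-1]
    hull=cv2.convexHull(pts.astype(np.int32))[:,0]
    M=np.zeros((400*K//2,640*K//2),np.uint8);K2=K//2
    cv2.fillConvexPoly(M,np.int32(cv2.convexHull(np.float32(np.vstack([(hull+o)*K2 for o in([0,0],[1,0],[0,1],[1,1])])))[:,0]),1)
    D.append((viewer.get_calibration(n),M))
B=np.array([[x,y,z] for x in(-.092,.092) for y in(-.07,.07) for z in(0,.055)])
def f(p,idx=(0,1)):
    R=Ro.from_euler('z',p[2]).as_matrix();X=B@R.T+[p[0],p[1],0];s=0
    for i in idx:
        c,M=D[i];N=np.zeros_like(M)
        cv2.fillConvexPoly(N,np.int32(cv2.convexHull(np.float32((proj(c,X)+.5)*K2))[:,0]),1);s-=(M&N).sum()/(M|N).sum()
    return s
for idx in((0,1),(0,),(1,)):
    r=minimize(f,[.515,.095,-.35],args=(idx,),method="Nelder-Mead",options=dict(initial_simplex=[[.515,.095,-.35],[.53,.095,-.35],[.515,.11,-.35],[.515,.095,-.2]]));print(idx,r.x.round(4),np.degrees(r.x[2]),r.fun)
    if len(idx)==2:p=r.x
s=status.get_state();q=s["orientation"];T=Ro.from_quat([*q[1:],q[0]]).as_matrix()
print(T.round(3));print("shift",T.T@(np.array([p[0],p[1],.25])-s["position"])*1000)
g=np.array([np.cos(p[2]),np.sin(p[2])]);print("turn z tool deg",-np.degrees(p[2]-np.arctan2(T[1,1],T[0,1])))
E
```

```text
top [[282, 166, 54, 41, 1128], [273, 195, 49, 47, 1294], [266, 210, 20, 18, 166]]
side [[263, 189, 50, 56, 815], [289, 200, 67, 60, 2243], [302, 245, 24, 24, 355]]
(0, 1) [ 0.516   0.0944 -0.349 ] -19.994636755583016 -1.8204479845703747
(0,) [ 0.5178  0.0903 -0.3719] -21.30686800642749 -0.8962713021060413
(1,) [ 0.5142  0.0951 -0.3535] -20.256774198969804 -0.9307620882242887
[[ 0.903  0.43   0.   ]
 [ 0.43  -0.903 -0.   ]
 [ 0.     0.    -1.   ]]
shift [ 506.36347631 -513.22568697  -18.67806858]
turn z tool deg -44.519791091689825
```

Request:
{"api": "carry_out", "payload": {
  "rows": [
    {"linear": [15,-15,-4],"dr": [0,0,-0.5],"gripper": 1},
    {"linear": [45,-45,-8],"dr": [0,0,-1.3],"gripper": 1},
    {"linear": [78,-78,-12],"dr": [0,0,-2.2],"gripper": 1},
    {"linear": [111,-112,-16],"dr": [0,0,-3],"gripper": 1},
    {"linear": [145,-147,-19],"dr": [0,0,-4],"gripper": 1}
  ]
}}

```text
clock: 1.5
position: [0.3477, -0.3902, 0.2507]
orientation: [0.0, 0.908, 0.42, 0.0]
force: [1.2, 0.4, -0.1]
finger_gap: 0.0858
grasp_force: 0.0
```

```bash
cat > go.py <<'E'
from h import *
import sys
P=np.array([.516,.0945]);YAW=-20.3
def to(x,y,z,yaw=YAW):
    s=status.get_state();q=s["orientation"];T=Ro.from_quat([*q[1:],q[0]])
    yr=np.radians(yaw);Y=np.array([np.cos(yr),np.sin(yr),0]);Z=np.array([0,0,-1.]);G=Ro.from_matrix(np.c_[np.cross(Y,Z),Y,Z])
    print(s["clock"],np.round(s["position"],4),"shift",(T.inv().apply(np.array([x,y,z])-s["position"])*1000).round(1),"dr",((T.inv()*G).as_rotvec(True)/6).round(2),s["joint_positions"],s["finger_gap"],s["grasp_force"],s["force"])
if __name__=="__main__": to(*map(float,sys.argv[1:]))
E
python3 go.py .516 .0945 .25
```

```text
1.5 [ 0.3477 -0.3902  0.2507] shift [ 4.784e+02 -1.854e+02  4.000e-01] dr [ 0.01  0.   -3.34] [ 1.30997225  0.27246332 -0.61074622  1.84324788  0.1763389   1.07911967
 -0.0709591 ] 0.0857608941555422 0.0 [ 1.19866488  0.44563074 -0.09043501]
```

Request:
{"api": "carry_out", "payload": {
  "rows": [
    {"linear": [45,-17,0],"dr": [0,0,-0.6],"gripper": 1},
    {"linear": [91,-35,0],"dr": [0,0,-1.2],"gripper": 1},
    {"linear": [137,-53,0],"dr": [0,0,-1.8],"gripper": 1},
    {"linear": [183,-71,0],"dr": [0,0,-2.4],"gripper": 1},
    {"linear": [229,-89,0],"dr": [0,0,-3],"gripper": 1}
  ]
}}

```text
clock: 2.0
position: [0.4288, -0.158, 0.2508]
orientation: [0.001, 0.831, 0.556, -0.0]
force: [1.3, -0.4, -0.0]
finger_gap: 0.0852
grasp_force: 0.0
```

```bash
python3 go.py .516 .0945 .25
```

```text
2.0 [ 0.4288 -0.158   0.2508] shift [266.7 -15.6   0.5] dr [ 0.01  0.01 -0.35] [ 1.05145584  0.16485463 -0.82503616  1.98294215  0.14068314  1.04944117
 -0.22778937] 0.0851567181117554 0.0 [ 1.25424472 -0.36430414 -0.04192466]
```

Request:
{"api": "carry_out", "payload": {
  "rows": [
    {"linear": [48,-3,0],"dr": [0,0,-0.1],"gripper": 1},
    {"linear": [96,-6,0],"dr": [0,0,-0.2],"gripper": 1},
    {"linear": [144,-9,0],"dr": [0,0,-0.34],"gripper": 1},
    {"linear": [190,-12,0],"dr": [0,0,-0.34],"gripper": 1},
    {"linear": [222,-14,0],"dr": [0,0,-0.34],"gripper": 1}
  ]
}}

```text
clock: 2.5
position: [0.5011, 0.0543, 0.2509]
orientation: [0.0, 0.821, 0.571, 0.001]
force: [0.1, 0.0, -0.2]
finger_gap: 0.0855
grasp_force: 0.0
```

Request:
{"api": "carry_out", "payload": {
  "rows": [
    {"linear": [18,0,0],"dr": [0,0,0],"gripper": 1},
    {"linear": [25,0,0],"dr": [0,0,0],"gripper": 1},
    {"linear": [25,0,0],"dr": [0,0,0],"gripper": 1},
    {"linear": [25,0,0],"dr": [0,0,0],"gripper": 1}
  ]
}}

```text
clock: 2.9
position: [0.509, 0.0728, 0.2501]
orientation: [0.0, 0.822, 0.57, -0.0]
force: [0.4, -0.7, 0.0]
finger_gap: 0.0855
grasp_force: 0.0
```

```bash
python3 go.py .516 .0945 .20
python3 - <<'E'
from h import *
i=viewer.grab_frame("wrist");c=viewer.get_calibration("wrist");save(i,"w1")
for th,z in(("tote_handle",.113),("orange_corner",.005)):
    for r in tip_of("wrist",th)[:2]: print(th,r,atz(c,r["at"],z).round(4))
Y=Ro.from_euler('z',-20.3,degrees=True).as_matrix()
H=np.array([[0,0,.123],[0,.04,.123],[0,-.04,.123],[.092,.07,.055],[-.092,.07,.055],[.092,-.07,.055],[-.092,-.07,.055]])
p=proj(c,H@Y.T+[.516,.0945,0]);print(p.round())
im=i[:,:,::-1].copy()
for q in p: cv2.circle(im,tuple(int(v) for v in q),4,(0,0,255),1)
cv2.imwrite("pics/w1.png",im)
E
```

```text
2.9 [0.509  0.0728 0.2501] shift [22.9 -1.1 50.1] dr [-0.    0.01 -0.04] [ 0.57559638  0.32849657 -0.92400447  1.85526934  0.29347631  1.10241916
 -0.81623446] 0.0854580295181425 0.0 [ 0.44482731 -0.65778402  0.03881901]
tote_handle {'at': [319.2, 161.6], 'confidence': 0.73} [0.5153 0.0889 0.113 ]
tote_handle {'at': [318.1, 139.2], 'confidence': 0.49} [0.5207 0.1058 0.113 ]
orange_corner {'at': [235.5, 76.4], 'confidence': 0.97} [0.4583 0.1813 0.005 ]
[[318. 157.]
 [317. 103.]
 [318. 207.]
 [421.  64.]
 [213.  65.]
 [410. 213.]
 [226. 214.]]
```

View pics/w1.png

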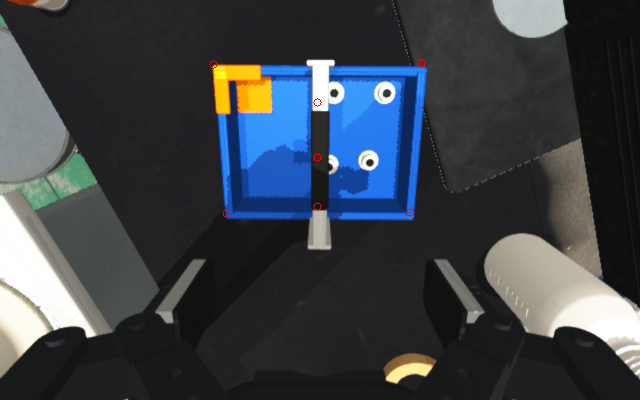

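The rim points line up with the fit. The sleeve covers columns 313–328 and rows 110–211, about 2 mm to the right of the prediction. The bushings are at (335,92), (385,92), (332,164) and (368,160). I'll descend now.

Request:
{"api": "carry_out", "payload": {
  "rows": [
    {"linear": [10,0,20],"dr": [0,0,0],"gripper": 1},
    {"linear": [20,0.5,60],"dr": [0,0,-0.04],"gripper": 1},
    {"linear": [21,0.5,100],"dr": [0,0,-0.04],"gripper": 1},
    {"linear": [21,0.5,130],"dr": [0,0,-0.04],"gripper": 1},
    {"linear": [21,0.5,148],"dr": [0,0,-0.04],"gripper": 1}
  ]
}}

```text
clock: 3.55
position: [0.5155, 0.092, 0.0997]
orientation: [-0.001, 0.821, 0.571, -0.002]
force: [1.3, 1.1, -0.4]
finger_gap: 0.0853
grasp_force: 0.0
```

Request:
{"api": "carry_out", "payload": {
  "rows": [
    {"linear": [0,0,6],"dr": [0,0,0],"gripper": 1},
    {"linear": [0,0,8],"dr": [0,0,0],"gripper": 1},
    {"linear": [0,0,8],"dr": [0,0,0],"gripper": 1}
  ]
}}

```text
clock: 3.85
position: [0.5178, 0.0934, 0.0951]
orientation: [0.0, 0.821, 0.572, 0.001]
force: [0.5, -0.2, 0.9]
finger_gap: 0.0857
grasp_force: 0.0
```

```bash
python3 go.py .516 .0945 .094
python3 - <<'E'
from h import *
save(viewer.grab_frame("wrist"),"w2")
E
```

```text
3.85 [0.5178 0.0934 0.0951] shift [ 0.4 -2.   1.1] dr [ 0.01 -0.    0.  ] [ 0.38998829  0.56074084 -0.78048489  1.96100679  0.53047936  0.83339366
 -1.03682251] 0.08571401195566465 0.0 [ 0.4766212  -0.22239932  0.93278983]
```

View pics/w2.png

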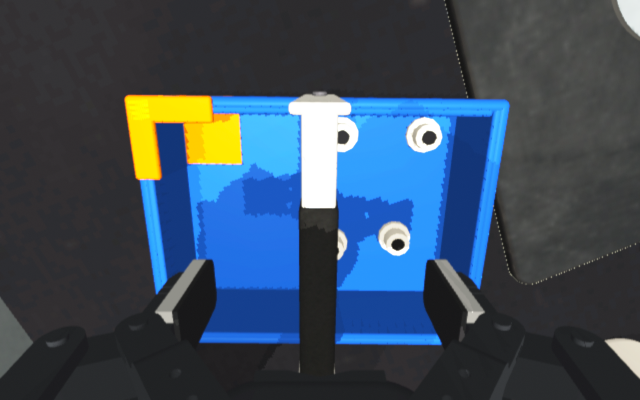

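The sleeve is centred between the pads, at columns 300–338, so I'm closing the gripper.

Request:
{"api": "carry_out", "payload": {
  "rows": [
    {"linear": [0,0,0],"dr": [0,0,0],"gripper": 0},
    {"linear": [0,0,0],"dr": [0,0,0],"gripper": 0},
    {"linear": [0,0,0],"dr": [0,0,0],"gripper": 0},
    {"linear": [0,0,0],"dr": [0,0,0],"gripper": 0},
    {"linear": [0,0,0],"dr": [0,0,0],"gripper": 0}
  ]
}}

```text
clock: 4.4
position: [0.5171, 0.0937, 0.0945]
orientation: [0.0, 0.82, 0.572, -0.0]
force: [-6.4, -2.8, 15.2]
finger_gap: 0.0135
grasp_force: 59.5
```

Request:
{"api": "carry_out", "payload": {
  "rows": [
    {"linear": [0,0,0],"dr": [0,0,0],"gripper": 0},
    {"linear": [0,0,0],"dr": [0,0,0],"gripper": 0},
    {"linear": [0,0,0],"dr": [0,0,0],"gripper": 0}
  ]
}}

```text
clock: 4.7
position: [0.5172, 0.0937, 0.0946]
orientation: [0.0, 0.82, 0.572, 0.0]
force: [-1.5, 0.8, 5.7]
finger_gap: 0.0132
grasp_force: 59.8
```

Request:
{"api": "carry_out", "payload": {
  "rows": [
    {"linear": [0,0,-5],"dr": [0,0,0],"gripper": 0},
    {"linear": [0,0,-15],"dr": [0,0,0],"gripper": 0},
    {"linear": [0,0,-30],"dr": [0,0,0],"gripper": 0},
    {"linear": [0,0,-50],"dr": [0,0,0],"gripper": 0},
    {"linear": [0,0,-70],"dr": [0,0,0],"gripper": 0}
  ]
}}

```text
clock: 5.2
position: [0.5169, 0.0938, 0.1657]
orientation: [-0.0, 0.82, 0.572, 0.0]
force: [-0.1, -0.0, -3.8]
finger_gap: 0.013
grasp_force: 58.5
```

Request:
{"api": "carry_out", "payload": {
  "rows": [
    {"linear": [0,0,-20],"dr": [0,0,0],"gripper": 0},
    {"linear": [0,0,-40],"dr": [0,0,0],"gripper": 0},
    {"linear": [0,0,-54],"dr": [0,0,0],"gripper": 0},
    {"linear": [0,0,-60],"dr": [0,0,0],"gripper": 0},
    {"linear": [0,0,-60],"dr": [0,0,0],"gripper": 0}
  ]
}}

```text
clock: 5.7
position: [0.5175, 0.0936, 0.2252]
orientation: [0.001, 0.82, 0.572, 0.001]
force: [0.5, 0.5, -4.4]
finger_gap: 0.0133
grasp_force: 58.6
```

Request:
{"api": "carry_out", "payload": {
  "rows": [
    {"linear": [0,0,0],"dr": [-0.2,-0.15,0],"gripper": 0},
    {"linear": [0,0,0],"dr": [-0.5,-0.37,0],"gripper": 0},
    {"linear": [0,0,0],"dr": [-0.8,-0.6,0],"gripper": 0},
    {"linear": [0,0,0],"dr": [-1.1,-0.82,0],"gripper": 0},
    {"linear": [0,0,0],"dr": [-1.4,-1.05,0],"gripper": 0}
  ]
}}

```text
clock: 6.2
position: [0.5161, 0.0938, 0.2232]
orientation: [0.092, 0.817, 0.57, -0.004]
force: [-0.4, -0.2, -4.4]
finger_gap: 0.0134
grasp_force: 58.6
```

```bash
python3 go.py .516 .0945 .25
python3 - <<'E'
from h import *
a=viewer.grab_frame("wrist");b=viewer.grab_frame("side")
save(np.hstack([cv2.resize(a,(400,250)),cv2.resize(b[100:350,180:580],(400,250))]),"t1")
E
```

```text
6.2 [0.5161 0.0938 0.2232] shift [ -2.4   3.6 -26.4] dr [1.4  1.07 0.02] [ 0.37180646  0.33297465 -0.86326046  1.91775455  0.50902443  1.04263376
 -1.08291619] 0.013373168032442182 58.64243566989899 [-0.35097144 -0.23026286 -4.35030646]
```

View pics/t1.png

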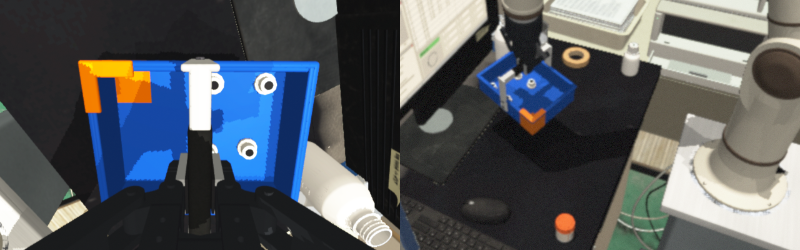

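The tote is held clear of the bench and tilts the right way, and the bushings at (215,85), (265,85), (213,150) and (247,150) have barely moved. I'll keep tilting.

Request:
{"api": "carry_out", "payload": {
  "rows": [
    {"linear": [0,0,0],"dr": [-0.35,-0.26,0],"gripper": 0},
    {"linear": [0,0,0],"dr": [-0.7,-0.52,0],"gripper": 0},
    {"linear": [0,0,0],"dr": [-1.05,-0.79,0],"gripper": 0},
    {"linear": [0,0,0],"dr": [-1.4,-1.05,0],"gripper": 0},
    {"linear": [0,0,0],"dr": [-1.75,-1.3,0],"gripper": 0}
  ]
}}

```text
clock: 6.8
position: [0.5167, 0.0937, 0.2235]
orientation: [0.204, 0.803, 0.56, -0.007]
force: [-0.3, -0.9, -3.9]
finger_gap: 0.0132
grasp_force: 58.7
```

Request:
{"api": "carry_out", "payload": {
  "rows": [
    {"linear": [0,0,0],"dr": [-0.35,-0.26,0],"gripper": 0},
    {"linear": [0,0,0],"dr": [-0.65,-0.5,0],"gripper": 0},
    {"linear": [0,0,0],"dr": [-0.8,-0.6,0],"gripper": 0},
    {"linear": [0,0,0],"dr": [-0.8,-0.6,0],"gripper": 0},
    {"linear": [0,0,0],"dr": [-0.8,-0.6,0],"gripper": 0}
  ]
}}

```text
clock: 7.3
position: [0.517, 0.0936, 0.224]
orientation: [0.255, 0.793, 0.553, -0.009]
force: [-0.5, -0.6, -4.1]
finger_gap: 0.0132
grasp_force: 58.8
```

Request:
{"api": "carry_out", "payload": {
  "rows": [
    {"linear": [0,0,0],"dr": [0,0,0],"gripper": 0},
    {"linear": [0,0,0],"dr": [0,0,0],"gripper": 0},
    {"linear": [0,0,0],"dr": [0,0,0],"gripper": 0},
    {"linear": [0,0,0],"dr": [0,0,0],"gripper": 0},
    {"linear": [0,0,0],"dr": [0,0,0],"gripper": 0}
  ]
}}

```text
clock: 7.8
position: [0.5171, 0.0935, 0.2244]
orientation: [0.255, 0.793, 0.553, -0.008]
force: [-0.1, -0.3, -4.5]
finger_gap: 0.0131
grasp_force: 58.8
```

Request:
{"api": "carry_out", "payload": {
  "rows": [
    {"linear": [0,0,0],"dr": [0,0,0],"gripper": 0},
    {"linear": [0,0,0],"dr": [0,0,0],"gripper": 0},
    {"linear": [0,0,0],"dr": [0,0,0],"gripper": 0},
    {"linear": [0,0,0],"dr": [0,0,0],"gripper": 0},
    {"linear": [0,0,0],"dr": [0,0,0],"gripper": 0}
  ]
}}

```text
clock: 8.3
position: [0.5171, 0.0937, 0.2243]
orientation: [0.255, 0.793, 0.553, -0.008]
force: [0.0, -0.3, -3.2]
finger_gap: 0.0132
grasp_force: 58.8
```

Request:
{"api": "carry_out", "payload": {
  "rows": [
    {"linear": [0,0,0],"dr": [0,0,0],"gripper": 0},
    {"linear": [0,0,0],"dr": [0,0,0],"gripper": 0},
    {"linear": [0,0,0],"dr": [0,0,0],"gripper": 0},
    {"linear": [0,0,0],"dr": [0,0,0],"gripper": 0},
    {"linear": [0,0,0],"dr": [0,0,0],"gripper": 0}
  ]
}}

```text
clock: 8.8
position: [0.5171, 0.0936, 0.2243]
orientation: [0.255, 0.793, 0.553, -0.008]
force: [0.2, -0.5, -3.7]
finger_gap: 0.0129
grasp_force: 58.8
```

```bash
cat > look.py <<'E'
from h import *
import sys
a=viewer.grab_frame("wrist");b=viewer.grab_frame("side")
save(np.vstack([a[:330],cv2.resize(b[160:300,200:400],(386,270))[:,:].repeat(1,1) if 0 else cv2.copyMakeBorder(cv2.resize(b[160:300,220:400],(347,270)),0,0,0,293,cv2.BORDER_CONSTANT)]),sys.argv[1])
E
python3 go.py .516 .0945 .25; python3 look.py t2
```

```text
8.8 [0.5171 0.0936 0.2243] shift [ -7.3   9.  -23. ] dr [3.95 2.95 0.01] [ 0.09196589  0.33726621 -0.78598517  1.99859663  0.84958105  1.13764897
 -1.49279506] 0.012855514307581606 58.76361072063446 [ 0.24965507 -0.45933559 -3.68092648]
```

View pics/t2.png

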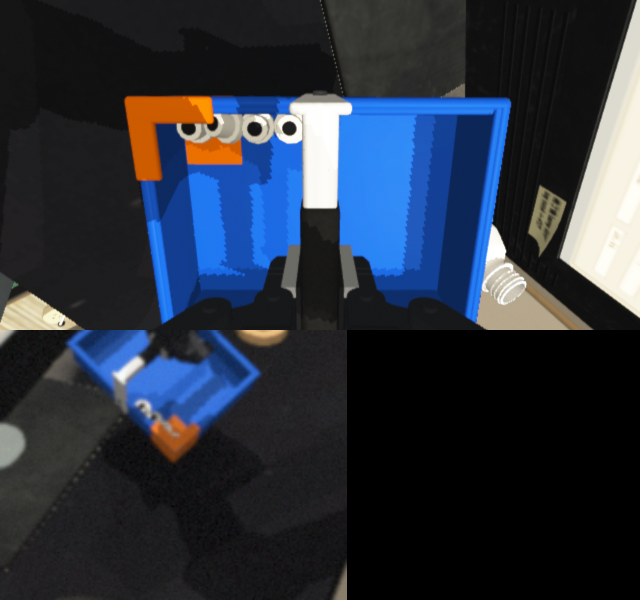

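All four bushings lie in a row along the +y wall against the orange corner, with necks at about (190,127), (213,125), (256,128) and (289,128). I'll check how far the last one is from the corner.

Run:
```python
from h import *
s=status.get_state();q=s["orientation"];T=Ro.from_quat([*q[1:],q[0]]).as_matrix()
M=np.c_[T[:,1],T[:,0],-T[:,2]] # tote axes
H=np.array(s["position"])-.019*T[:,2]; c=viewer.get_calibration("wrist")
def intote(uv,z):
    o,d=ray(c,uv);o=M.T@(o-H)+[0,0,.113];d=M.T@d;return o+d*(z-o[2])/d[2]
for n,uv,z in(("rimNW",(126,98),.055),("rimNE",(510,100),.055),("b4",(289,128),.021),("b3",(256,128),.021),("b2",(213,125),.021),("b1",(190,127),.021)):
    p=intote(uv,z);print(n,(p*1000).round(1),np.linalg.norm(p[:2]-[-.087,.065])*1000)
print("tilt",np.degrees(np.arccos(M[2,2])),"foot",(M@[-.092,.07,-.113]+H).round(3))
```

```text
rimNW [-94.7  69.9  55. ] 9.078383680418508
rimNE [93.  68.9 55. ] 180.0750685849252
b4 [-18.3  51.5  21. ] 70.01411944621496
b3 [-37.9  51.5  21. ] 50.90571911591135
b2 [-63.3  53.3  21. ] 26.424063873697445
b1 [-77.1  52.2  21. ] 16.24535929185173
tilt 29.579150625370243 foot [0.488 0.14  0.085]
```

```bash
python3 -c "
from rig import ctrl;print(ctrl.sign_off())"
```

```text
the job is handed in; nothing more can be done
None
```

I handed the job in with the tote held by its handle, steady at about 30° and its orange foot about 85 mm above the bench; all four bushings are lined up in the orange corner, the farthest about 70 mm from it (limit 85 mm), and the sign-off returned no verdict.

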